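# Shut the toy cube and lock it with the snap hook

## Robot

A 7-joint arm with a two-finger parallel gripper is mounted at the origin on the work surface. World frame = base frame: x ahead of the robot, y to its left, z up, the work surface at z = 0. Lengths are in m, angles in rad, forces in N, time in s.
With the tool pointing down it reaches from about 0.4 to 0.85 m from the base axis. Payload 10.4 kg.
Tool frame: the origin (TCP) lies on the front face of the gripper's body, between the roots of the fingers; the fingertips stand 73 mm ahead of it and the grasp point (between the pads) lies 54 mm ahead of it; z points along the fingers, y is the line along which they close (so a half turn about z gives the same grasp; the last joint's range is limited). The gripper opens to 85 mm and grips with 20 to 120 N. Pads are 22 mm wide; open, the fingers measure 114 mm over their backs; the gripper's body (76 mm by 85 mm) begins 54 mm behind the grasp point. The pads swing forward as they close: fully open they stand 13 mm farther back than shut.
Start: joints at [-1.154, 0.332, -0.065, 1.46, 0.022, 1.35, -0.088], TCP at [0.266, 0.566, 0.304] pointing down, gripper open.
Joint ranges: [-2.6, 2.6], [-0.5, 2.12], [-1.47, 1.34], [0.16, 2.42], [-1.27, 4.41], [0.06, 2.06], [-2.6, 2.6]. Speed limits (rad/s): [2.22, 2.22, 2.79, 2.79, 3.14, 3.14, 3.14].

## Interface

Orientations are given as a unit quaternion [x, y, z, w].
In Python, from workcell import manip gives the robot as it stands.
- The arm moves only by the shell command python3 -m jog 'ROWS' [FORCE]. ROWS is JSON, a list of rows, each an object with "grip": the gripper command: -1 is fully open, 1 is shut, values between are in proportion; "slide": the shift along the tool's x, y, z in cm, a list of three; "yaw": the turn about the tool's z in rad. A call has 1 to 8 rows; each row shifts and turns the commanded pose from where the row before left it, along the tool's axes as they then stand; what a row does not reach is not made up. A row lasts 1/10 s, in which the tool goes at most 50 mm and 8.59 degrees, less where a joint would pass 70% of its speed; a pose out of reach is approached as far as the arm can. A call with a gripper value outside its range is refused whole. The fingers move at their own pace and stop on an object; FORCE is the grip in N (left out, the last holds). Time passes only in rows, so rows that do not move let the fingers close. It gives the time, the measured TCP pose, the force, the opening and the grip force at its end, in the units of the state.
- manip.get_obs(): the state, without advancing time (a new reading comes with each control period).
- manip.camera(name): name is "side" or "top"; returns the picture (420x560x3 uint8, blue, green, red); there is no depth.
- manip.calibration(name): a dict with "vfov" (degrees; the focal length in pixels is half the picture's height over the tangent of half this angle, whatever the lens; pixels are square), "cx", "cy" (the principal point, pixels), "k1" (the pictures are not rectified: a ray, as slopes to the right and down, at radius r is drawn at 1 + k1 r^2 times it, then the intrinsics apply), "camera_from_world" (4x4, takes a point from world to camera coordinates). Camera axes: x right, y down, z forward; pixel columns grow to the right and rows downward; lengths in m; the calibration is good to about 2 mm. A picture is of the moment at which its call begins. calibration takes no time and is no camera call.
- manip.hand_in(): hands the job in; it is judged then, once.
Trained networks look in the newest picture that a camera, given by its name, has taken for a name from the list of things; names that differ only in an ending like _2 or _b are one class to them, and where a whole thing is asked for, a point or a joint stands for the part that bears it (a point fixed in the world has none). Each returns a list of dicts, best first, with "conf" (0 to 1); they miss things now and then, are a little off and sometimes report something else, mostly with a low value. They report only what shows in the picture. A call takes as long as a camera call. They do not tell look-alikes from the thing itself.
- manip.masks_of(thing, camera): "region" (420x560 bool, what is visible of it) and "centre" ([column, row] in pixels, amid what is visible of it).
The state is a dict: "clock": time; "joint_pos": joint angles; "joint_velocities": joint speeds; "tau": joint torques, N m; "position": TCP position; "ee_rot": TCP orientation; "ft_force": force on the tool from outside, world axes, zero at the start; "torque": the same for the moment, N m; "grip_width": opening from 0.0 (shut) to 1.0 (fully open); "grasp_force": force on a finger pad.
Only numpy, scipy, OpenCV 4.12 (cv2) and the standard library are available. Lean on these libraries where they do the work, as an engineer would, in place of code of your own. Each camera call takes 0.05 s, during which the arm holds its last target. There are 200 camera calls.

## Task

Swing the storage cube's door fully shut, so that the steel ring pokes out through the notch in the door. Then stand the snap hook over the ring's top bar, mouth down, and push it on until its sprung gate flicks shut behind the bar; push gently, never pressing it on the ring or cube with more than 25 N. Let it down onto the bar before you let go, and leave the hook hanging on the ring with the door shut, and leave the other toys where they are.

Things in the scene. Friction and masses are not known exactly. Their poses are not given: they have to be found in the camera images.
- cube: Fixed plywood storage cube, 200 mm each way, open at the front. Origin: centre of its underside; x points from the front to the back, y to its left seen from the robot, z up. Its front edge is at x = -100 mm. A white bunny stands on top.
- door (a joint): Angle of the cube's swing door (rad): 0 fully shut, grows as it opens towards the robot. Upright hinge at cube frame (-100, +100) mm, on the left. 196 mm wide and high, 15 mm thick, 0.35 kg, hinge friction 0.04 N m, stays where left. Shut, its outer face is at cube x = -116 mm. A notch in its top edge, 141 to 175 mm from the hinge, lets the ring through.
- door_push (a point): Point on the outer face of the door, at its top edge (z 196 mm), 90 mm from the hinge: clear of the ring, a good place to push the door. Turns with the door; its x axis is normal to the door, pointing inwards.
- ring_bar (a point): Nominal middle of the level top bar (along cube x) of a steel ring, an upright rectangular link of 7 mm rod; fixed in the cube at (-149, -55, 185) mm, axes as the cube's. x and y are true, but the ring's slotted mount is set anywhere from 14 mm below to 14 mm above: the bar's true height is not measured and must be felt or seen. The ring does not give under pushes below 100 N.
- ring_shank (a point): Nominal root of the ring's shank at the shut door's outer face, cube frame (-116, -55, 162) mm, same unmeasured height error as the bar. The ring's end posts stand 26 mm before and behind the bar's middle (45 mm clear between them); its bottom bar's axis is 46 mm below the top bar's.
- snap_hook: Loose steel snap hook, 0.22 kg, standing on its feet, mouth down. Origin: centre of its underside; z up, the hook lies in its y-z plane. 20 mm thick (x), steel 48 mm high, y -24 to +20.5 mm; clear between the legs y -15 to +9.5, inner top at z = 38 mm, where the bar ends up. Mouth y -10 to +9.5 mm. Works either way round; on the bar it hangs upright by itself.
- hook_grip (a point): In the upper half of the hook's ribbed rubber grip (does not slip in the fingers), 69 mm above the hook's origin, axes as the hook's. Grip 34 mm wide (y), 18 mm thick (x), from hook z = 48 to 75 mm, above the wider steel shoulders: best pinched across y.
- gate (a joint): Angle of the hook's gate (rad): 0 shut, level across the mouth; up to 1.5 swung up into the hook. 22.5 mm long, 6 mm thick, hinged at hook y = -13.5, z = 9 mm; spring 0.09 N m, plus 0.06 N m/rad. Pushing past it takes 5 to 12 N; the bar's axis clears its tip at hook z of 28 to 32 mm and the gate flicks shut; the bar meets the rigid inner top with its axis at z = 34.5 mm.
- aeroplane: Navy plastic toy aeroplane, 165 mm long, 170 mm span, 64 mm high; bystander. Origin under its middle.
- half_cylinder: Wooden half cylinder, 80 mm long, 60 mm wide, 30 mm high; bystander. Origin under its centre.
- kettle: Silver aluminium toy kettle with a black handle, 92 mm across, 101 mm high; bystander. Origin under its centre.
- bunny: White ceramic bunny figurine, 48 mm across, 93 mm high, standing on top of the cube; bystander. Origin under its centre.
- cone: Green stacking cone, 80 mm across, 100 mm high; bystander. Origin under its centre.
- toy_car: Wooden toy car, 90 mm long, 50 mm high; bystander. Origin under its centre.
Mind the look-alikes: they are no part of the job. Of the things that look like the snap_hook, take the one that is farthest from the robot's base at the start.

How it is judged:
On the way, in this order (a step that is already met when the one before it is completed fails the run):
1. the door is shut (value of joint door below 0.05 rad), for 0.2 s.
2. the snap hook is pressed onto the ring and its gate gives way (value of joint gate above 0.4 rad and horizontal distance between snap_hook and ring_bar below 0.03 m and value of joint door below 0.08 rad), for 0.02 s.
At the end, for the whole second after the job is handed in: The door is shut (under 0.06 rad); the snap hook hangs at rest on the ring (under 0.03 m/s) with its gate shut (under 0.12 rad) behind the ring's top bar: the nominal bar point lies 18 to 52 mm above the hook's underside, within 18 mm of its middle across and within 22 mm along the bar (value of joint door below 0.06 rad and value of joint gate below 0.12 rad and z of ring_bar in the frame of snap_hook between 0.018 and 0.052 m and y of ring_bar in the frame of snap_hook between -0.018 and 0.018 m and x of ring_bar in the frame of snap_hook between -0.022 and 0.022 m and linear speed of snap_hook below 0.03 m/s); the robot touches nothing.
It fails at once if the hook loads the ring or the cube with more than 25 N (contact force between snap_hook and cube above 25 N).
It fails at once if another toy is moved by more than 30 mm (distance of any of aeroplane, half_cylinder, kettle, bunny, cone, toy_car from where it was at the start of the episode above 0.03 m).
It fails at once if the bunny is tipped over (angle between bunny's own z axis and vertical above 0.5 rad).
It also fails if it takes over 67 s, if anything falls off the work surface, if the arm or the gripper's body presses on something with over 40 N, if the wrist force passes 120 N, or if a joint passes its speed limit or range.

## Working session

There is one attempt and no reset: what is moved stays moved. The work goes in short steps, Python scripts to look and compute and a shell command to move; the robot and the scene stay as the last step left them, time stands still between calls to the robot, and variables do not carry over. Pictures are saved under pics/ and viewed, at most 10 in all, crops included, and the job is handed in when it is done.

```bash
mkdir -p pics
python3 - <<'E'
from workcell import manip
import cv2,json
for n in("top","side"):
    im=manip.camera(n); cv2.imwrite(f"pics/{n}0.png",im)
    c=manip.calibration(n); print(n,c)
    for t in("snap_hook","cube","door","bunny"):
        for m in manip.masks_of(t,n): print(n,t,round(m["conf"],2),m["centre"],m["region"].sum())
print(manip.get_obs())
E
```

```text
top {'vfov': 54.85866084017893, 'cx': 278.9524620240576, 'cy': 205.42871759223323, 'k1': -0.009112978906330572, 'camera_from_world': array([[-0.10483274, -0.99447802, -0.00485399, -0.00223927],
       [-0.97077438,  0.10339114, -0.21658108,  0.53348061],
       [ 0.21588699, -0.01799266, -0.97625257,  1.18947795],
       [ 0.        ,  0.        ,  0.        ,  1.        ]])}
top snap_hook 0.62 [352.9, 217.9] 134
top cube 0.72 [224.6, 162.7] 6287
top door 0.8 [219.1, 207.8] 598
top bunny 0.56 [214.1, 140.1] 211
side {'vfov': 44.38143616092611, 'cx': 272.03067080501086, 'cy': 202.09627233710694, 'k1': -0.14155467623927312, 'camera_from_world': array([[ 0.86644623, -0.49922289, -0.00688722, -0.49001702],
       [-0.26640656, -0.4506179 , -0.85203935,  0.2406252 ],
       [ 0.42225405,  0.74008109, -0.52343243,  1.28009748],
       [ 0.        ,  0.        ,  0.        ,  1.        ]])}
side snap_hook 0.94 [268.3, 289.6] 351
side snap_hook 0.76 [244.1, 306.1] 486
side snap_hook 0.7 [297.5, 287.3] 436
side cube 0.61 [280.9, 182.5] 8500
side door 0.71 [237.6, 193.1] 1560
side bunny 0.82 [293.1, 137.3] 331
{'clock': 0.5, 'joint_pos': array([-1.15359493,  0.33225874, -0.06468827,  1.46011619,  0.02155557,
        1.34993339, -0.08848131]), 'joint_velocities': array([-0.00013732, -0.00131662, -0.00114246, -0.00070027, -0.00035905,
       -0.00104852,  0.00054467]), 'tau': array([ 4.86904482e-04, -6.24754786e+01,  4.95900947e-02, -3.91556096e+01,
        1.66080479e-02,  2.48199569e-03, -1.73493015e-05]), 'position': array([0.26608179, 0.56553271, 0.30389304]), 'ee_rot': array([ 2.18132009e-01,  9.75919272e-01, -6.64462241e-06, -2.86319711e-05]), 'ft_force': array([ 0.83904452, -0.06052738, -0.91203977]), 'torque': array([0.00503664, 0.01179587, 0.01097907]), 'grasp_force': 0.0, 'grip_width': 1.0013430709342053}
```

View pics/top0.png

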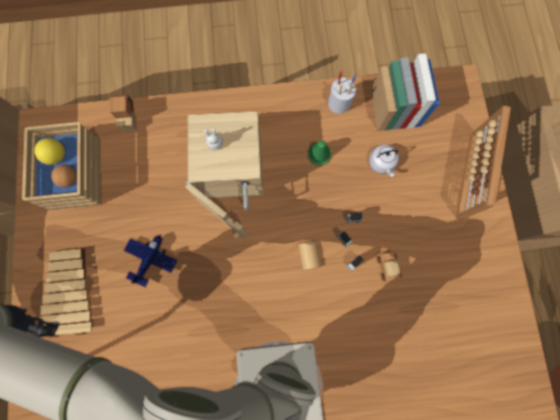

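View pics/side0.png

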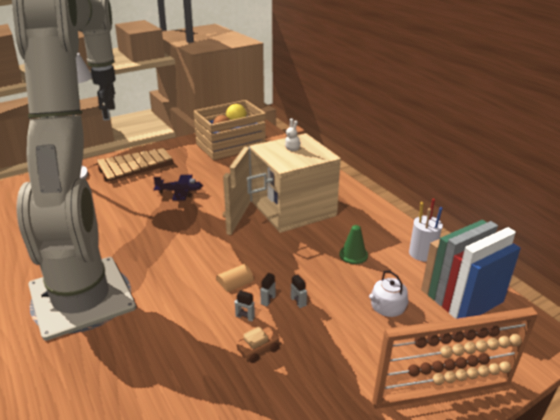

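The top view shows the cube at (224,150) with the door ajar to (240,232), the ring at (246,195), and three hooks at (354,217), (345,239) and (355,263). The farthest one from the base is at (354,217), which in the side view is about (298,290). I'll crop closer next.

```bash
cat > h.py <<'E'
import numpy as np,cv2
from workcell import manip
def cal(n):
    c=manip.calibration(n); f=210/np.tan(np.radians(c["vfov"]/2)); return c,f,c["camera_from_world"]
def ray(n,u,v):
    c,f,T=cal(n); d=np.array([(u-c["cx"])/f,(v-c["cy"])/f]); s=d.copy()
    for _ in range(20): s=d/(1+c["k1"]*(s@s))
    R=T[:3,:3]; return -R.T@T[:3,3], R.T@np.array([s[0],s[1],1])
def atz(n,u,v,z):
    o,d=ray(n,u,v); return o+d*(z-o[2])/d[2]
def proj(n,p):
    c,f,T=cal(n); p=np.atleast_2d(p)@T[:3,:3].T+T[:3,3]; s=p[:,:2]/p[:,2:]
    s=s*(1+c["k1"]*(s**2).sum(1,keepdims=True)); return s*f+[c["cx"],c["cy"]]
def tri(a,b):
    (o1,d1),(o2,d2)=ray(*a),ray(*b); A=np.stack([d1,-d2],1); t=np.linalg.lstsq(A,o2-o1,rcond=None)[0]
    p,q=o1+t[0]*d1,o2+t[1]*d2; return (p+q)/2,np.linalg.norm(p-q)
def crop(n,img,u0,v0,w,h,k,name):
    c=cv2.resize(img[v0:v0+h,u0:u0+w],None,fx=k,fy=k,interpolation=cv2.INTER_CUBIC); cv2.imwrite(name,c)
E
python3 - <<'E'
from h import *
t=cv2.imread("pics/top0.png"); s=cv2.imread("pics/side0.png")
A=cv2.resize(t[105:245,180:270],None,fx=4,fy=4,interpolation=cv2.INTER_CUBIC)   # 360x560
B=cv2.resize(t[205:275,330:370],None,fx=8,fy=8,interpolation=cv2.INTER_CUBIC)   # 320x560
cv2.imwrite("pics/cropT.png",np.hstack([A,B]))
A=cv2.resize(s[125:240,220:345],None,fx=4.8,fy=4.8,interpolation=cv2.INTER_CUBIC) #600x552
cv2.imwrite("pics/cropS.png",A)
for a in [(354,217),(345,239),(355,263)]: print(atz("top",*a,0.07))
for a in [(188,115),(258,113),(261,181),(189,183)]: print(atz("top",*a,0.2))
print(tri(("top",354,217),("side",298,285)))
E
```

```text
[ 0.4678482  -0.28086281  0.07      ]
[ 0.40421586 -0.24433171  0.07      ]
[ 0.33027344 -0.26378018  0.07      ]
[0.79142619 0.17621389 0.2       ]
[ 0.77592138 -0.02447645  0.2       ]
[ 0.57300224 -0.01374117  0.2       ]
[0.5884648  0.18477064 0.2       ]
(array([ 0.47259422, -0.28555567,  0.04948162]), np.float64(0.0026003251476028884))
```

View pics/cropT.png

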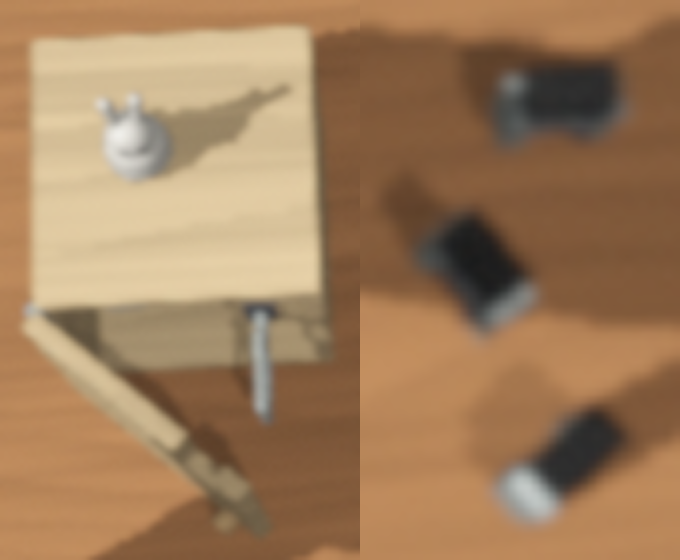

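View pics/cropS.png

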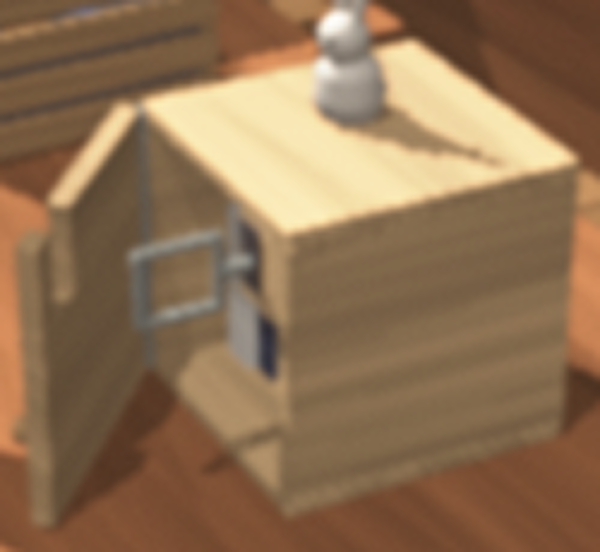

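The crops give me the cube corners, the ring (top bar midway at about side (256.7,176)), the far hook's grip at top (356,216.5) with its edge running (351,214) to (362,213), and the door tip at top (246,237).

Run:
```python
from h import *
from scipy.optimize import least_squares
C=np.array([[.1,.1],[.1,-.1],[-.1,-.1],[-.1,.1]])
top=np.array([[188,115],[257,112],[260.5,178],[188,182.5]])
sd=np.array([[305.8,133.8],[340,158.3],[280.4,174],[249.2,146.5],[280.4,232.3]])
W=lambda p,c: np.array([p[0]+np.cos(p[2])*c[0]-np.sin(p[2])*c[1],p[1]+np.sin(p[2])*c[0]+np.cos(p[2])*c[1],c[2]])
P=[np.r_[c,.2] for c in C]; S=P+[np.array([-.1,-.1,0])]
def res(p): return np.r_[(proj("top",[W(p,c) for c in P])-top).ravel(),(proj("side",[W(p,c) for c in S])-sd).ravel()]
r=least_squares(res,[.68,.08,0],loss="soft_l1"); p=r.x; print("cube",p,np.degrees(p[2])); print(r.fun.round(1)); np.save("cube.npy",p)
print("bar",W(p,[-.149,-.055,.185]),"shank",W(p,[-.116,-.055,.162]))
for dz in(-.014,0,.014):
  print(dz,[proj("side",W(p,[-.149+dx,-.055,.185+b+dz])).round(1)[0] for b in(0,-.046) for dx in(-.026,.026)])
print("img ring top bar ends",[(220+x/4.8,125+y/4.8) for x,y in[(137,255),(220,237),(140,325),(215,302)]])
for th in np.radians([25,30,35,40,45,50]):
  d=np.array([-np.sin(th),-np.cos(th)]);q=np.array([-.1,.1])+d*.196
  print(np.degrees(th).round(),proj("top",W(p,np.r_[q,.196])).round(0),proj("side",W(p,np.r_[q,.196])).round(0))
for c in[(-.127,.01),(-.25,.01)]: print("push",c,W(p,[*c,.17]))
a=atz("top",330+(528-360)/8,205+68/8,.075);b=atz("top",330+(618-360)/8,205+62/8,.075);print("grip edge",a,b,np.degrees(np.arctan2(*(b-a)[:2])))
print("grip",atz("top",356.3,216.7,.075)); print("bunny",atz("top",214,141,.25))
for m in manip.masks_of("snap_hook","side"): 
  v,u=np.where(m["region"]); print(m["centre"],u.min(),u.max(),v.min(),v.max())
```

```text
cube [ 0.68714172  0.081176   -0.04574099] -2.6207658371226077
[-0.1 -0.   0.4 -1.1  0.3 -0.4  0.6 -0.6 -0.5 -0.6  0.3 -0.2 -0.9 -0.6
 -0.6 -0.7 -0.9  1. ]
bar [0.53578269 0.03304656 0.185     ] shank [0.56874817 0.03153763 0.162     ]
-0.014 [array([248.1, 181.8]), array([264.8, 177.6]), array([248.6, 196. ]), array([265. , 191.7])]
0 [array([247.9, 177.4]), array([264.7, 173.2]), array([248.5, 191.8]), array([265. , 187.4])]
0.014 [array([247.8, 173. ]), array([264.7, 168.8]), array([248.3, 187.5]), array([264.9, 183.2])]
img ring top bar ends [(248.54166666666666, 178.125), (265.8333333333333, 174.375), (249.16666666666666, 192.70833333333334), (264.7916666666667, 187.91666666666669)]
25.0 [[254. 208.]] [[249. 178.]]
30.0 [[252. 213.]] [[242. 178.]]
35.0 [[248. 219.]] [[236. 178.]]
40.0 [[245. 224.]] [[230. 177.]]
45.0 [[241. 229.]] [[224. 177.]]
50.0 [[236. 233.]] [[219. 176.]]
push (-0.127, 0.01) [0.56073181 0.09697262 0.17      ]
push (-0.25, 0.01) [0.43786046 0.1025968  0.17      ]
grip edge [ 0.47863075 -0.27238069  0.075     ] [ 0.4773187  -0.30657998  0.075     ] -177.80291801961565
grip [ 0.46716879 -0.28689089  0.075     ]
bunny [0.68355255 0.10068739 0.25      ]
[268.3, 289.6] 261 274 274 304
[244.1, 306.1] 235 254 290 320
[297.5, 287.3] 290 306 274 307
```

Residuals are under about 1 px. The door is about 42° open and the bar looks 2–3 mm below nominal, so z is about 0.182. First I'll close the fingers, align them with the cube, and move in front of the door.

```bash
python3 -m jog '[{"grip":1,"slide":[0,0,0],"yaw":-0.131},{"grip":1,"slide":[0,0,0],"yaw":-0.131},{"grip":1,"slide":[0,0,0],"yaw":-0.131},{"grip":1,"slide":[-1,-2.5,0],"yaw":0},{"grip":1,"slide":[-1,-2.5,0],"yaw":0},{"grip":1,"slide":[-1,-2.5,0],"yaw":0},{"grip":1,"slide":[-1,-2.5,0],"yaw":0},{"grip":1,"slide":[0,0,0],"yaw":0}]' 30
```

```text
clock: 1.35
position: [0.3037, 0.4608, 0.3044]
ee_rot: [0.026, 1.0, -0.0, 0.001]
ft_force: [0.7, 0.1, 0.2]
grip_width: 0.001
grasp_force: 0.0
```

```bash
python3 -m jog '[{"grip":1,"slide":[-1.7,-4.4,0.8],"yaw":0},{"grip":1,"slide":[-1.7,-4.4,0.8],"yaw":0},{"grip":1,"slide":[-1.7,-4.4,0.8],"yaw":0},{"grip":1,"slide":[-1.7,-4.4,0.8],"yaw":0},{"grip":1,"slide":[-1.7,-4.4,0.8],"yaw":0},{"grip":1,"slide":[-1.7,-4.4,0.8],"yaw":0},{"grip":1,"slide":[-1.7,-4.4,0.8],"yaw":0},{"grip":1,"slide":[0,0,0],"yaw":0}]'
```

```text
clock: 2.15
position: [0.4072, 0.1453, 0.2473]
ee_rot: [0.027, 1.0, -0.001, -0.0]
ft_force: [-0.0, 0.8, 0.8]
grip_width: -0.001
grasp_force: 0.0
```

```bash
python3 -m jog '[{"grip":1,"slide":[0,-4.4,0.7],"yaw":0},{"grip":1,"slide":[-1.5,0,0],"yaw":0},{"grip":1,"slide":[-1.5,0,0],"yaw":0},{"grip":1,"slide":[-1.5,0,0],"yaw":0},{"grip":1,"slide":[-1.5,0,0],"yaw":0},{"grip":1,"slide":[-1.5,0,0],"yaw":0},{"grip":1,"slide":[-1.5,0,0],"yaw":0},{"grip":1,"slide":[-1.5,0,0],"yaw":0}]'
python3 -m jog '[{"grip":1,"slide":[-1,0,0],"yaw":0},{"grip":1,"slide":[-1,0,0],"yaw":0},{"grip":1,"slide":[-0.8,0,0],"yaw":0},{"grip":1,"slide":[0,0,0],"yaw":0}]'
```

```text
clock: 2.95
position: [0.5093, 0.1027, 0.2409]
ee_rot: [0.023, 1.0, 0.0, -0.0]
ft_force: [-0.3, -1.1, -0.3]
grip_width: -0.002
grasp_force: 0.4
clock: 3.35
position: [0.5373, 0.1004, 0.2408]
ee_rot: [0.024, 1.0, -0.0, 0.0]
ft_force: [-0.4, -1.0, 0.3]
grip_width: -0.002
grasp_force: 0.0
```

```bash
python3 -m jog '[{"grip":1,"slide":[-0.7,0,0],"yaw":0},{"grip":1,"slide":[-0.6,0,0],"yaw":0},{"grip":1,"slide":[-0.4,0,0],"yaw":0},{"grip":1,"slide":[-0.3,0,0],"yaw":0},{"grip":1,"slide":[0,0,0],"yaw":0}]'
```

```text
clock: 3.85
position: [0.5569, 0.0994, 0.2409]
ee_rot: [0.024, 1.0, 0.0, 0.0]
ft_force: [-0.2, -0.4, -0.0]
grip_width: 0.001
grasp_force: 0.0
```

Run:
```python
from h import *
t=manip.camera("top");s=manip.camera("side")
A=cv2.resize(t[105:245,180:270],None,fx=4,fy=4,interpolation=cv2.INTER_CUBIC)
B=cv2.resize(s[125:242,220:330],None,fx=3.6,fy=4.786,interpolation=cv2.INTER_CUBIC)
B=cv2.resize(B,(396,560));cv2.imwrite("pics/door1.png",np.hstack([A,B]))
```

```text
(no output)
```

View pics/door1.png

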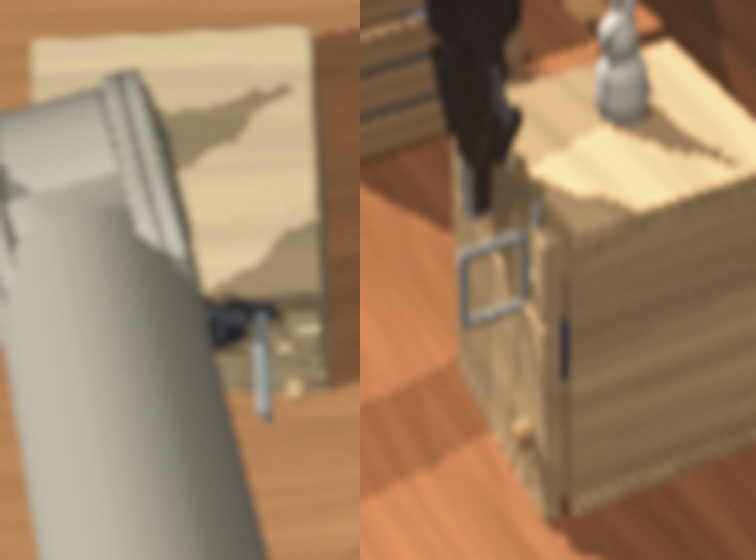

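The ring pokes through the notch and the door is nearly shut, with a thin gap still showing at crop (567,350). I'll push on until it resists.

```bash
python3 -m jog '[{"grip":1,"slide":[-0.3,0,0],"yaw":0},{"grip":1,"slide":[-0.2,0,0],"yaw":0},{"grip":1,"slide":[0,0,0],"yaw":0}]'; python3 -m jog '[{"grip":1,"slide":[-0.2,0,0],"yaw":0},{"grip":1,"slide":[0,0,0],"yaw":0}]'
```

```text
clock: 4.25
position: [0.5619, 0.0992, 0.2409]
ee_rot: [0.023, 1.0, 0.0, 0.0]
ft_force: [0.5, 0.1, 0.7]
grip_width: -0.001
grasp_force: 0.0
clock: 4.45
position: [0.5636, 0.0991, 0.2409]
ee_rot: [0.023, 1.0, 0.0, -0.0]
ft_force: [-0.1, 0.7, 0.9]
grip_width: 0.0
grasp_force: 0.7
```

```bash
python3 -m jog '[{"grip":1,"slide":[-0.2,0,0],"yaw":0},{"grip":1,"slide":[0,0,0],"yaw":0}]'; python3 -m jog '[{"grip":1,"slide":[-0.15,0,0],"yaw":0},{"grip":1,"slide":[0,0,0],"yaw":0}]';python3 -m jog '[{"grip":1,"slide":[-0.15,0,0],"yaw":0},{"grip":1,"slide":[0,0,0],"yaw":0}]'
```

```text
clock: 4.65
position: [0.564, 0.0991, 0.2408]
ee_rot: [0.023, 1.0, -0.0, -0.002]
ft_force: [-12.8, -1.4, 8.8]
grip_width: 0.002
grasp_force: 6.8
clock: 4.85
position: [0.5642, 0.0991, 0.2408]
ee_rot: [0.023, 1.0, -0.0, -0.004]
ft_force: [-23.3, -1.0, 15.7]
grip_width: 0.004
grasp_force: 11.4
clock: 5.05
position: [0.5645, 0.0991, 0.2407]
ee_rot: [0.023, 1.0, -0.0, -0.006]
ft_force: [-31.4, -1.6, 20.3]
grip_width: 0.001
grasp_force: 16.0
```

The force rises stiffly without motion, so the door is fully shut. I'll back off, lift, and go to the hook.

```bash
python3 -m jog '[{"grip":1,"slide":[1.5,0,0],"yaw":0},{"grip":1,"slide":[3,0,0],"yaw":0},{"grip":1,"slide":[1.5,0,-3.5],"yaw":0},{"grip":-1,"slide":[0.3,-2,-3.5],"yaw":0},{"grip":-1,"slide":[0,-4.5,0],"yaw":0},{"grip":-1,"slide":[0,-4.5,0],"yaw":0},{"grip":-1,"slide":[0,-4.5,0],"yaw":0},{"grip":-1,"slide":[0,-4.5,0],"yaw":0}]'; python3 -m jog '[{"grip":-1,"slide":[0,-4.5,0],"yaw":0},{"grip":-1,"slide":[0,-4.5,0],"yaw":0},{"grip":-1,"slide":[0,-4.5,0],"yaw":0},{"grip":-1,"slide":[0,0,0],"yaw":0}]'
```

```text
clock: 5.85
position: [0.4961, -0.0997, 0.3113]
ee_rot: [0.023, 1.0, 0.0, 0.001]
ft_force: [1.0, 0.8, -0.1]
grip_width: 0.845
grasp_force: 0.0
clock: 6.25
position: [0.4881, -0.2394, 0.3113]
ee_rot: [0.028, 1.0, -0.001, 0.0]
ft_force: [0.5, -0.1, -0.2]
grip_width: 1.002
grasp_force: 0.0
```

Run:
```python
from h import *
for z in(0,.024,.048,.0755): print(z,proj("side",[.467,-.287,z]).round(1),[proj("side",[.467,-.287+d,z]).round(1)[0] for d in(-.024,.0205)])
s0=cv2.imread("pics/side0.png");s=manip.camera("side")
A=cv2.resize(s0[268:312,280:315],None,fx=11,fy=11,interpolation=cv2.INTER_CUBIC)
B=cv2.resize(s[140:240,240:310],(339,484),interpolation=cv2.INTER_CUBIC)
cv2.imwrite("pics/hook1.png",np.hstack([A,B]))
```

```text
0 [[295.5 301.5]] [array([300.7, 307.2]), array([291.1, 296.7])]
0.024 [[295.6 294.2]] [array([300.9, 299.9]), array([291.2, 289.4])]
0.048 [[295.8 286.7]] [array([301.2, 292.4]), array([291.4, 282. ])]
0.0755 [[296.1 278. ]] [array([301.5, 283.6]), array([291.5, 273.3])]
```

View pics/hook1.png

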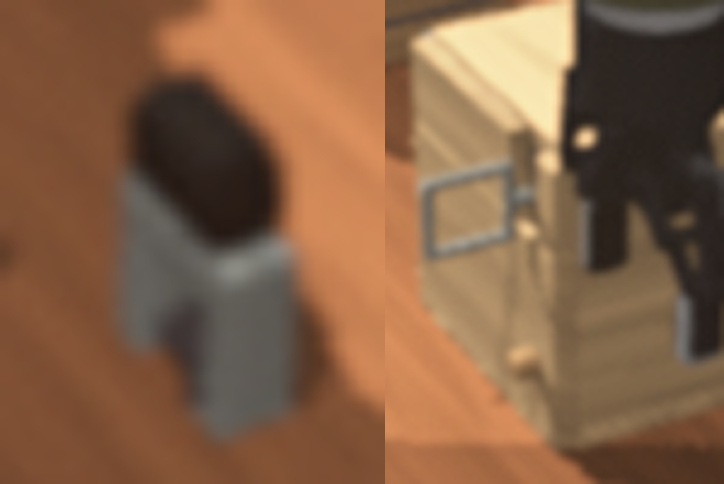

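Run:
```python
from h import *
print(tri(("top",356.4,217),("side",298.6,282.5)),atz("top",356.4,217,.0615),atz("side",298.6,282.5,.0615))
```

```text
(array([ 0.4702008 , -0.29054819,  0.0619151 ]), np.float64(0.0036952680347458007)) [ 0.46853012 -0.28987708  0.0615    ] [ 0.47241339 -0.29039479  0.0615    ]
```

Triangulation gives the grip at (0.470, -0.290, 0.062), which agrees with its known height, and the door is flush. Now I'll move over the hook and descend.

```bash
python3 -m jog '[{"grip":-1,"slide":[0.8,-2.6,0],"yaw":0},{"grip":-1,"slide":[0.75,-2.6,2.5],"yaw":0},{"grip":-1,"slide":[0,0,3.5],"yaw":0},{"grip":-1,"slide":[0,0,3.5],"yaw":0},{"grip":-1,"slide":[0,0,0],"yaw":0}]'
```

```text
clock: 6.8
position: [0.4707, -0.2818, 0.212]
ee_rot: [0.023, 1.0, 0.001, -0.003]
ft_force: [-0.3, 0.2, -0.3]
grip_width: 0.996
grasp_force: 0.0
```

```bash
python3 -m jog '[{"grip":-1,"slide":[0,-0.8,2.5],"yaw":0},{"grip":-1,"slide":[0,0,2.5],"yaw":0},{"grip":-1,"slide":[0,0,2.5],"yaw":0},{"grip":-1,"slide":[0,0,1.4],"yaw":0},{"grip":-1,"slide":[0,0,0],"yaw":0}]'
```

```text
clock: 7.3
position: [0.4719, -0.2911, 0.1265]
ee_rot: [0.023, 1.0, 0.0, -0.001]
ft_force: [-0.7, 0.2, -0.5]
grip_width: 1.0
grasp_force: 0.0
```

```bash
python3 -m jog '[{"grip":1,"slide":[0,0,0],"yaw":0},{"grip":1,"slide":[0,0,0],"yaw":0},{"grip":1,"slide":[0,0,0],"yaw":0},{"grip":1,"slide":[0,0,0],"yaw":0},{"grip":1,"slide":[0,0,0],"yaw":0},{"grip":1,"slide":[0,0,0],"yaw":0}]' 50
```

```text
clock: 7.9
position: [0.4726, -0.2916, 0.1281]
ee_rot: [0.023, 1.0, 0.0, 0.001]
ft_force: [-1.2, 4.3, 9.0]
grip_width: 0.388
grasp_force: 48.8
```

The opening of 33 mm fits the 34 mm grip. I'll lift and carry it above the bar.

```bash
python3 -m jog '[{"grip":1,"slide":[0,0,-1],"yaw":0},{"grip":1,"slide":[0,0,-2.5],"yaw":0},{"grip":1,"slide":[0,0,-3.5],"yaw":0},{"grip":1,"slide":[0,0,-3.5],"yaw":0},{"grip":1,"slide":[0,0,-3.5],"yaw":0},{"grip":1,"slide":[0,0,-3.5],"yaw":0},{"grip":1,"slide":[0,0,-3.5],"yaw":0},{"grip":1,"slide":[0,0,-1.5],"yaw":0}]';  python3 -m jog '[{"grip":1,"slide":[-0.6,3.5,0],"yaw":0},{"grip":1,"slide":[-0.6,3.5,0],"yaw":0},{"grip":1,"slide":[-0.6,3.5,0],"yaw":0},{"grip":1,"slide":[-0.6,3.5,0],"yaw":0},{"grip":1,"slide":[-0.6,3.5,0],"yaw":0},{"grip":1,"slide":[-0.6,3.5,0],"yaw":0},{"grip":1,"slide":[-0.6,3.5,0],"yaw":0},{"grip":1,"slide":[0,0,0],"yaw":0}]'
```

```text
clock: 8.7
position: [0.4716, -0.2929, 0.3557]
ee_rot: [0.024, 1.0, -0.001, 0.002]
ft_force: [-0.1, -1.0, -3.7]
grip_width: 0.389
grasp_force: 49.9
clock: 9.5
position: [0.5256, -0.0438, 0.3518]
ee_rot: [0.02, 1.0, 0.001, -0.0]
ft_force: [-0.1, 0.2, -2.1]
grip_width: 0.388
grasp_force: 50.3
```

```bash
python3 -m jog '[{"grip":1,"slide":[-0.3,2.6,0],"yaw":0},{"grip":1,"slide":[-0.3,2.6,0],"yaw":0},{"grip":1,"slide":[-0.3,2.55,0],"yaw":0},{"grip":1,"slide":[0,0,0],"yaw":0},{"grip":1,"slide":[0,0,0],"yaw":0}]'
python3 - <<'E'
from h import *
o=manip.get_obs();q=o["ee_rot"];print(o["position"],np.degrees(2*np.arctan2(q[0],q[1])),np.load("cube.npy"))
s=manip.camera("side");t=manip.camera("top")
A=cv2.resize(s[135:205,225:290],None,fx=8,fy=8,interpolation=cv2.INTER_CUBIC)
B=cv2.resize(t[140:240,220:262],(235,560),interpolation=cv2.INTER_CUBIC)
cv2.imwrite("pics/align.png",np.hstack([A,B]))
x,y,z=o["position"]; z-=.128
for n,pt in[("hook under ctr",[x,y,z]),("hook y-24",[x+.046*-.024,y-.024,z]),("y+20",[x,y+.0205,z]),("bar",[.5358,.033,.182])]:
  print(n,proj("side",pt).round(1)[0],(proj("side",pt)[0]-[225,135])*8)
E
```

```text
clock: 10.0
position: [0.5375, 0.0274, 0.352]
ee_rot: [0.023, 1.0, -0.0, -0.0]
ft_force: [-0.4, -0.2, -2.4]
grip_width: 0.387
grasp_force: 50.3
[0.53752377 0.02737386 0.35199541] 2.6682053320729344 [ 0.68714172  0.081176   -0.04574099]
hook under ctr [257.6 163.5] [261.00627041 228.13458531]
hook y-24 [261.5 167.1] [292.0745361  256.88095519]
y+20 [254.1 160.6] [232.71273884 204.81166062]
bar [256.4 176.3] [251.49083795 330.1305447 ]
```

View pics/align.png

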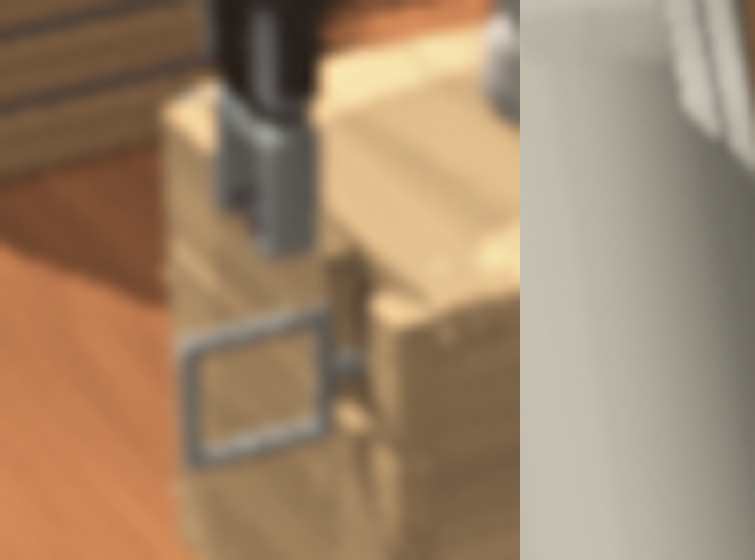

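The bar's middle is at crop (257,332) and the hook's legs are just above it, roughly as predicted. I'll shift y by +5 mm, then descend in careful steps.

```bash
python3 -m jog '[{"grip":1,"slide":[0,0.25,0.5],"yaw":0},{"grip":1,"slide":[0,0.25,1],"yaw":0},{"grip":1,"slide":[0,0,1],"yaw":0},{"grip":1,"slide":[0,0,1],"yaw":0},{"grip":1,"slide":[0,0,0.5],"yaw":0},{"grip":1,"slide":[0,0,0],"yaw":0}]'; python3 -m jog '[{"grip":1,"slide":[0,0,0.2],"yaw":0},{"grip":1,"slide":[0,0,0],"yaw":0}]';python3 -m jog '[{"grip":1,"slide":[0,0,0.2],"yaw":0},{"grip":1,"slide":[0,0,0],"yaw":0}]'
```

```text
clock: 10.7
position: [0.5376, 0.0326, 0.3108]
ee_rot: [0.023, 1.0, -0.0, -0.001]
ft_force: [-0.1, -0.2, -2.9]
grip_width: 0.389
grasp_force: 50.2
clock: 10.9
position: [0.5381, 0.0327, 0.31]
ee_rot: [0.023, 1.0, 0.0, 0.0]
ft_force: [0.1, 0.2, -3.0]
grip_width: 0.391
grasp_force: 50.3
clock: 11.1
position: [0.538, 0.0328, 0.3079]
ee_rot: [0.023, 1.0, 0.0, 0.0]
ft_force: [0.5, 0.1, -1.8]
grip_width: 0.388
grasp_force: 50.3
```

```bash
python3 -m jog '[{"grip":1,"slide":[0,0,0.2],"yaw":0},{"grip":1,"slide":[0,0,0],"yaw":0}]'; python3 -m jog '[{"grip":1,"slide":[0,0,0.2],"yaw":0},{"grip":1,"slide":[0,0,0],"yaw":0}]';python3 -m jog '[{"grip":1,"slide":[0,0,0.15],"yaw":0},{"grip":1,"slide":[0,0,0],"yaw":0}]'
```

```text
clock: 11.3
position: [0.5379, 0.0328, 0.3057]
ee_rot: [0.023, 1.0, 0.0, -0.0]
ft_force: [-0.1, 0.8, -3.3]
grip_width: 0.389
grasp_force: 50.3
clock: 11.5
position: [0.5382, 0.0327, 0.3044]
ee_rot: [0.023, 1.0, 0.0, 0.0]
ft_force: [-1.3, -0.9, 3.6]
grip_width: 0.386
grasp_force: 50.9
clock: 11.7
position: [0.5381, 0.0326, 0.3027]
ee_rot: [0.023, 1.0, 0.0, 0.0]
ft_force: [-0.7, -1.4, 3.9]
grip_width: 0.391
grasp_force: 51.0
```

It met the gate at about 6 N and is yielding, so the bar is at z ≈ 0.179. Continuing.

```bash
python3 -m jog '[{"grip":1,"slide":[0,0,0.2],"yaw":0},{"grip":1,"slide":[0,0,0.1],"yaw":0},{"grip":1,"slide":[0,0,0],"yaw":0}]'; python3 -m jog '[{"grip":1,"slide":[0,0,0.2],"yaw":0},{"grip":1,"slide":[0,0,0.1],"yaw":0},{"grip":1,"slide":[0,0,0],"yaw":0}]'; python3 -m jog '[{"grip":1,"slide":[0,0,0.2],"yaw":0},{"grip":1,"slide":[0,0,0.1],"yaw":0},{"grip":1,"slide":[0,0,0],"yaw":0}]'
```

```text
clock: 12.0
position: [0.5381, 0.0329, 0.2995]
ee_rot: [0.023, 1.0, 0.0, 0.0]
ft_force: [-0.9, -0.7, 5.1]
grip_width: 0.385
grasp_force: 51.2
clock: 12.3
position: [0.5382, 0.0326, 0.2966]
ee_rot: [0.023, 1.0, 0.0, 0.0]
ft_force: [-0.5, -0.8, 5.7]
grip_width: 0.39
grasp_force: 51.1
clock: 12.6
position: [0.5382, 0.0323, 0.2935]
ee_rot: [0.024, 1.0, -0.0, 0.0]
ft_force: [1.0, -3.3, 5.5]
grip_width: 0.39
grasp_force: 50.9
```

```bash
for i in 1; do :; done; python3 -m jog '[{"grip":1,"slide":[0,0,0.2],"yaw":0},{"grip":1,"slide":[0,0,0.1],"yaw":0},{"grip":1,"slide":[0,0,0],"yaw":0}]'; python3 -m jog '[{"grip":1,"slide":[0,0,0.2],"yaw":0},{"grip":1,"slide":[0,0,0.1],"yaw":0},{"grip":1,"slide":[0,0,0],"yaw":0}]'; python3 -m jog '[{"grip":1,"slide":[0,0,0.2],"yaw":0},{"grip":1,"slide":[0,0,0],"yaw":0}]'; python3 -m jog '[{"grip":1,"slide":[0,0,0.2],"yaw":0},{"grip":1,"slide":[0,0,0],"yaw":0}]'
```

```text
clock: 12.9
position: [0.5381, 0.0321, 0.2904]
ee_rot: [0.024, 1.0, -0.0, 0.0]
ft_force: [0.1, -3.9, 3.5]
grip_width: 0.39
grasp_force: 50.6
clock: 13.2
position: [0.538, 0.0323, 0.2873]
ee_rot: [0.024, 1.0, -0.0, 0.0]
ft_force: [0.8, -4.5, 3.0]
grip_width: 0.386
grasp_force: 50.5
clock: 13.4
position: [0.5379, 0.0325, 0.285]
ee_rot: [0.024, 1.0, -0.0, -0.0]
ft_force: [2.1, -5.1, 2.6]
grip_width: 0.39
grasp_force: 50.4
clock: 13.6
position: [0.5378, 0.0325, 0.2829]
ee_rot: [0.023, 1.0, -0.0, -0.0]
ft_force: [1.6, -4.8, 1.0]
grip_width: 0.387
grasp_force: 50.2
```

```bash
python3 -m jog '[{"grip":1,"slide":[0,0,0.2],"yaw":0},{"grip":1,"slide":[0,0,0],"yaw":0}]'; python3 -m jog '[{"grip":1,"slide":[0,0,0.2],"yaw":0},{"grip":1,"slide":[0,0,0],"yaw":0}]'; python3 -m jog '[{"grip":1,"slide":[0,0,0.15],"yaw":0},{"grip":1,"slide":[0,0,0],"yaw":0}]'
```

```text
clock: 13.8
position: [0.5375, 0.032, 0.2805]
ee_rot: [0.024, 1.0, -0.001, -0.001]
ft_force: [0.5, -8.0, -3.4]
grip_width: 0.387
grasp_force: 49.8
clock: 14.0
position: [0.5373, 0.0338, 0.2782]
ee_rot: [0.023, 1.0, 0.0, -0.001]
ft_force: [0.3, 0.2, -3.4]
grip_width: 0.39
grasp_force: 51.4
clock: 14.2
position: [0.5377, 0.0334, 0.2774]
ee_rot: [0.023, 1.0, 0.0, -0.0]
ft_force: [-0.2, -0.6, -3.4]
grip_width: 0.39
grasp_force: 51.4
```

The side force vanished at TCP z 0.278, so the gate flicked shut. Next I'll let it down until the inner top rests on the bar.

```bash
python3 -m jog '[{"grip":1,"slide":[0,0,0.1],"yaw":0},{"grip":1,"slide":[0,0,0],"yaw":0}]'; python3 -m jog '[{"grip":1,"slide":[0,0,0.1],"yaw":0},{"grip":1,"slide":[0,0,0],"yaw":0}]'; python3 -m jog '[{"grip":1,"slide":[0,0,0.1],"yaw":0},{"grip":1,"slide":[0,0,0],"yaw":0}]'
```

```text
clock: 14.4
position: [0.5379, 0.0329, 0.2767]
ee_rot: [0.023, 1.0, 0.0, -0.0]
ft_force: [0.5, 0.1, -2.5]
grip_width: 0.386
grasp_force: 51.4
clock: 14.6
position: [0.5379, 0.0328, 0.2758]
ee_rot: [0.023, 1.0, 0.0, -0.0]
ft_force: [0.3, 1.5, -3.4]
grip_width: 0.387
grasp_force: 51.4
clock: 14.8
position: [0.5379, 0.0328, 0.2748]
ee_rot: [0.023, 1.0, 0.0, -0.0]
ft_force: [-1.3, -0.4, -3.4]
grip_width: 0.39
grasp_force: 51.4
```

```bash
python3 -m jog '[{"grip":1,"slide":[0,0,0.1],"yaw":0},{"grip":1,"slide":[0,0,0],"yaw":0}]'; python3 -m jog '[{"grip":1,"slide":[0,0,0.1],"yaw":0},{"grip":1,"slide":[0,0,0],"yaw":0}]'
```

```text
clock: 15.0
position: [0.5379, 0.0327, 0.2738]
ee_rot: [0.023, 1.0, 0.0, -0.0]
ft_force: [0.7, -0.6, -2.4]
grip_width: 0.387
grasp_force: 51.4
clock: 15.2
position: [0.5381, 0.0328, 0.2732]
ee_rot: [0.023, 1.0, 0.0, 0.0]
ft_force: [-1.6, 0.2, 0.7]
grip_width: 0.387
grasp_force: 52.0
```

It's resting lightly on the bar (about 3 N). Releasing now.

```bash
python3 -m jog '[{"grip":0.1,"slide":[0,0,0],"yaw":0},{"grip":0,"slide":[0,0,0],"yaw":0},{"grip":-0.2,"slide":[0,0,0],"yaw":0},{"grip":-0.4,"slide":[0,0,0],"yaw":0},{"grip":-0.4,"slide":[0,0,0],"yaw":0},{"grip":-0.4,"slide":[0,0,0],"yaw":0}]' 20; python3 -m jog '[{"grip":-0.4,"slide":[0,0,-1],"yaw":0},{"grip":-0.4,"slide":[0,0,-1.5],"yaw":0},{"grip":-0.4,"slide":[0,0,-2.5],"yaw":0},{"grip":-0.4,"slide":[0,0,-3.5],"yaw":0},{"grip":-0.4,"slide":[1,0,-3],"yaw":0},{"grip":-0.4,"slide":[3.5,0,0],"yaw":0},{"grip":-0.4,"slide":[3.5,0,0],"yaw":0},{"grip":-0.4,"slide":[0,0,0],"yaw":0}]'
python3 - <<'E'
from h import *
s=manip.camera("side")
cv2.imwrite("pics/end.png",cv2.resize(s[130:240,215:345],None,fx=5,fy=5,interpolation=cv2.INTER_CUBIC))
E
```

```text
clock: 15.8
position: [0.538, 0.0328, 0.2729]
ee_rot: [0.023, 1.0, 0.0, 0.0]
ft_force: [0.3, -0.0, -0.6]
grip_width: 0.7
grasp_force: 0.0
clock: 16.6
position: [0.4555, 0.0364, 0.3894]
ee_rot: [0.023, 1.0, 0.001, 0.001]
ft_force: [0.9, -0.0, 1.0]
grip_width: 0.7
grasp_force: 0.0
```

View pics/end.png

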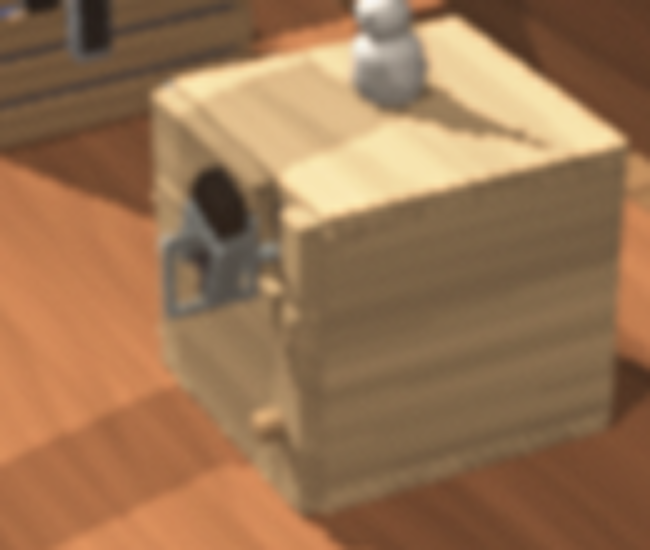

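The hook hangs on the ring at (215,250) with the door shut and the bunny standing. I'll let it settle, check that nothing is moving, then hand in.

```bash
python3 -m jog '[{"grip":-0.4,"slide":[0,0,0],"yaw":0},{"grip":-0.4,"slide":[0,0,0],"yaw":0},{"grip":-0.4,"slide":[0,0,0],"yaw":0},{"grip":-0.4,"slide":[0,0,0],"yaw":0},{"grip":-0.4,"slide":[0,0,0],"yaw":0},{"grip":-0.4,"slide":[0,0,0],"yaw":0},{"grip":-0.4,"slide":[0,0,0],"yaw":0},{"grip":-0.4,"slide":[0,0,0],"yaw":0}]'
python3 -m jog '[{"grip":-0.4,"slide":[0,0,0],"yaw":0},{"grip":-0.4,"slide":[0,0,0],"yaw":0},{"grip":-0.4,"slide":[0,0,0],"yaw":0},{"grip":-0.4,"slide":[0,0,0],"yaw":0},{"grip":-0.4,"slide":[0,0,0],"yaw":0},{"grip":-0.4,"slide":[0,0,0],"yaw":0},{"grip":-0.4,"slide":[0,0,0],"yaw":0},{"grip":-0.4,"slide":[0,0,0],"yaw":0}]' >/dev/null
python3 - <<'E'
from h import *
a=manip.camera("side"); 
for _ in range(4): b=manip.camera("side")
f=lambda i:i[155:200,240:275].astype(int)
print("motion",abs(f(a)-f(b)).max(),abs(f(a)-f(b)).mean())
cv2.imwrite("pics/end2.png",cv2.resize(b[150:205,235:290],None,fx=10,fy=10,interpolation=cv2.INTER_CUBIC))
E
```

```text
clock: 17.45
position: [0.4581, 0.0365, 0.3879]
ee_rot: [0.023, 1.0, 0.0, -0.0]
ft_force: [0.2, -0.8, -0.1]
grip_width: 0.698
grasp_force: 0.0
motion 3 0.5758730158730159
```

View pics/end2.png

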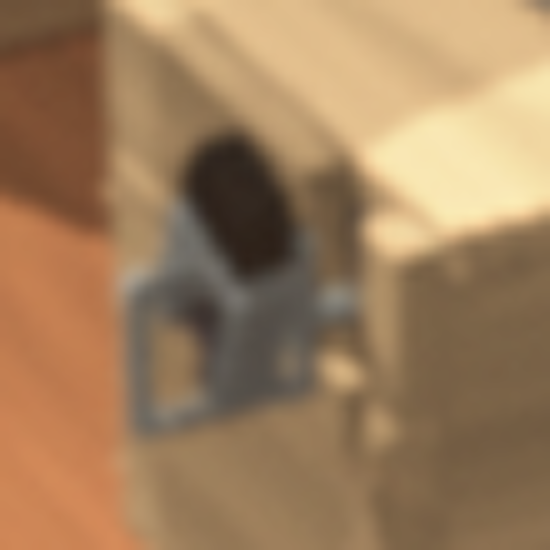

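The hook is upright and still around the bar, with both legs straddling it, and the door is shut.

```bash
python3 -c "
from workcell import manip
print(manip.hand_in())"
```

```text
the job is handed in; nothing more can be done
None
```

The door is shut and the snap hook hangs still and upright on the ring's top bar; the force on the arm dropped as the gate flicked shut, and I've handed the job in, but no verdict was returned.

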